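Feed a bottle under the date stamp with the sprung feed gauge

ROBOT

A 7-joint arm with a two-finger parallel gripper is mounted at the origin on the work surface. World frame = base frame: x ahead of the robot, y to its left, z up, the work surface at z = 0. Lengths are in m, angles in degrees, forces in N, time in s.
With the tool pointing down it reaches from about 0.425 to 0.8 m from the base axis. Payload 8.3 kg.
Tool frame: the origin (TCP) lies midway between the tips of the shut fingers; the grasp point (between the pads) lies 19 mm behind it (arm.tcp_to_grasp is the distance from the TCP to the grasp point, in m); z points along the fingers, y is the line along which they close (so a half turn about z gives the same grasp; the last joint's range is limited). The gripper opens to 85 mm and grips with 20 to 120 N. Pads are 22 mm wide; open, the fingers measure 114 mm over their backs; the gripper's body (76 mm by 85 mm) begins 54 mm behind the grasp point. The pads swing forward as they close: fully open they stand 13 mm farther back than shut.
Start: joints at [-74.135, 21.967, 0.94, 78.501, -0.361, 79.538, -2.664], TCP at [0.208, 0.589, 0.231] pointing down, gripper open.
Joint ranges: [-169.22, 169.22], [-14.56, 117.87], [-87.37, 89.26], [10.42, 133.3], [-82.24, 262.24], [0.94, 117.77], [-172.7, 172.7]. Speed limits (degrees/s): [136.94, 136.94, 172.46, 172.46, 180, 180, 180].

INTERFACE

Orientations are given as [roll, pitch, yaw] about the fixed x, y, z axes, in that order (R = Rz(yaw) Ry(pitch) Rx(roll)).
In Python, from station import arm gives the robot as it stands.
- The arm moves only by the tool step_arm, never from a script. Its arguments are lists of equal length, an entry for each row: "linear": the shift along the world's x, y, z in m, a list of three; "spin": the turn about the world's z in degrees. In form: {"linear": [[dx, dy, dz], ...], "spin": [spin, ...]}. A call has 1 to 20 rows; each row is the pose to reach, as a shift and turn from the pose commanded when the call began; what a row does not reach only later rows make up. A row lasts 1/12 s, in which the tool goes at most 41.7 mm and 7.16 degrees, less where a joint would pass 70% of its speed; a pose out of reach is approached as far as the arm can. A call with a gripper value outside its range is refused whole. "grip" is the gripper's target within -1 to 1 (fully open at 1, half-way at 0, shut at -1), set as the call begins (left out, the last holds). The fingers move at their own pace and stop on an object; "newtons" is the grip in N (left out, the last holds). Time passes only in rows, so rows that repeat a pose let the fingers close. It gives the time, the measured TCP pose, the force, the opening and the grip force at its end, in the units of the state.
- arm.get_obs(): the state, without advancing time (a new reading comes with each control period).
- arm.camera(name): name is "scene" or "side" or "wrist"; returns a dict with "image" (480x640x3 uint8, red, green, blue), "camera_matrix" (3x3 intrinsics, pixels), "eye" and "orientation" of the camera in the world; the wrist camera has in their place "hand_eye" (4x4, takes a point from camera to tool coordinates, whose origin is the TCP and whose axes are the flange's). Camera axes: x right, y down, z forward; pixel columns grow to the right and rows downward; lengths in m; the calibration is good to about 2 mm. A picture is of the moment at which its call begins: read the wrist's pose just before it. There is no depth.
- arm.job_done(): hands the job in; it is judged then, once.
The state is a dict: "time_s": time; "qpos": joint angles; "joint_vel": joint speeds; "effort": joint torques, N m; "position": TCP position; "tool_rot": TCP orientation; "ft_force": force on the tool from outside, world axes, zero at the start; "wrist_torque": the same for the moment, N m; "gripper_width": opening from 0.0 (shut) to 1.0 (fully open); "finger_force": force on a finger pad.
Only numpy, scipy, OpenCV 4.12 (cv2) and the standard library are available. Lean on these libraries where they do the work, as an engineer would, in place of code of your own. Each camera call takes 0.05 s, during which the arm holds its last target. There are 200 camera calls.

TASK

Take the flat-capped bottle out of the partitioned carton and stand it in the lane of the feed gauge, in the gap between the pusher and the stamping head. Pull the gauge's sprung slide by its handle until its pointer lines up with the mark on the stamping head, so that the pusher brings the bottle under the stamp, hold it there for about a second, then ease the slide fully home without letting it snap back; the bottle stays under the stamp. Finally press the stamp's knob down onto the bottle's cap and let it come back up, leaving the other bottles, the knife and the jar alone.

Things in the scene. Friction and masses are not known exactly. Their poses are not given: they have to be found in the camera images.
- carton: Fixed open cardboard carton, 212 (x) x 152 (y) x 122 mm high; origin at the centre of its underside. Walls and floor 4 mm. Dividers as high as the walls make 2 x 2 cells, each 100 (x) x 70 mm (y), centred at x +-52, y +-37 mm. Three cells hold a bottle each, one is empty. Two look-only flaps lean out at its x ends.
- bottle_mid (a point): The flat-capped bottle to feed: white, round, 54 mm diameter, 110 mm high, about 0.22 kg, with a straight flat-topped black cap 34 mm in diameter from 19 to 55 mm above this point: grip it there. The point is on its axis half-way up, 55 mm above its underside; z is its axis. It stands within 7 mm of the centre of one of the carton's cells.
- squeeze0_mid (a point): A bystander bottle in another cell: same body, but with a pointed conical nozzle, 125 mm high; point on its axis 60 mm above its underside. Leave it standing.
- squeeze1_mid (a point): A second such pointed bystander bottle in another cell; point on its axis 60 mm above its underside. Leave it standing.
- gauge: Fixed steel bed of the feed gauge on the table: x -80..85, y -230..130 mm from its origin, 8 mm high. Origin: table height, on the lane's centre line, under the pusher's face when home. The lane runs along y between rails 60 mm apart, 28 mm high above the table; its floor is 8 mm up. The slide is pulled towards -y. A bottle against the home pusher has its axis at y = -27 mm.
- slide (a joint): Travel of the sprung slide along the gauge's -y, m: 0 = home at its stop, up to 0.17. The spring pulls it home with 3 N at home, rising 45 N/m (about 9 N at the mark). Its pusher plate is 50 mm wide, its top 61 mm above the table; the carriage behind the plate is 102 mm long, its top 48 mm above the table.
- handle (a point): Grip point on the slide's handle, an upright black post 24 mm (gauge x) by 16 mm (gauge y) from 48 to 100 mm above the table. The point is on its axis 85 mm above the table, 85 mm behind (+y) the pusher's face, and moves with the slide; axes as the gauge's.
- pointer (a point): Tip of the slide's dark pointer plate, at the side of the lane (gauge x +50 mm, 30 mm above the table), level in y with the pusher's face. Moves with the slide.
- mark (a point): The mark: a dark upright fin 2.5 mm thick on the foot of the stamping head, at gauge x +71 mm. Pull the slide until the pointer has the same gauge y as this point (95 to 145 mm of travel); the pusher's face is then 27 mm (the bottle's radius) short of the stamp's axis. Axes as the gauge's.
- stamp_axis (a point): Point on the stamp's vertical axis over the lane's centre line, 63 mm above the table: where the bottle's middle must end. The fixed head is a grey portal over the lane: posts at gauge x +-71 mm, beam 142 to 158 mm above the table and 32 mm wide along gauge y, so no bottle can be lowered in there. The stamp's foot rests 12 mm above the cap of a bottle in the lane.
- press (a joint): Downward travel of the stamp, m: 0 = up, limit 0.02; its foot meets the cap at 0.012. Sprung: 3 N to start, about 4.5 N at the cap; returns up by itself.
- knob_top (a point): Centre of the top of the stamp's round black knob, 36 mm in diameter, 196 mm above the table when up; press it straight down.
- knife: Bystander: boning knife lying flat, about 277 mm long along its x, yellow handle, 20 mm high; origin under its middle. Leave alone.
- tin: Bystander: small amber glass jar with a metal lid, 60 mm diameter, 65 mm high; origin under its centre. Leave alone.

How it is judged:
By the outcome, as a careful person would: the job done as asked, in the order asked, and still so for the second after the job is handed in, with the robot touching nothing.
It also fails if it takes over 64 s, if anything falls off the work surface, if the arm or the gripper's body presses on something with over 40 N, if the wrist force passes 120 N, or if a joint passes its speed limit or range.

## Working session

There is one attempt and no reset: what is moved stays moved. The work goes in short steps, Python scripts to look and compute and a tool call to move; the robot and the scene stay as the last step left them, time stands still between calls to the robot, and variables do not carry over. Pictures are saved under pics/ and viewed, at most 10 in all, crops included, and the job is handed in when it is done.

Besides the shell and the picture viewer there is one more tool, called after "Request:" as a command line: name --pt "numbers of a row" for each row, then --argument value for the rest. step_arm: Moves the arm, as the interface text tells. Its arguments: {"type":"object","properties":{"linear":{"type":"array","items":{"type":"array","items":{"type":"number"}}},"spin":{"type":"array","items":{"type":"number"}},"grip":{"type":"number"},"newtons":{"type":"number"}},"required":["linear","spin"]}

```bash
mkdir -p pics; ls
python3 - <<'E'
from station import arm
import cv2,numpy as np
o=arm.get_obs(); print({k:np.round(v,3).tolist() for k,v in o.items()}, arm.tcp_to_grasp)
for n in ("scene","side"):
    c=arm.camera(n); cv2.imwrite(f"pics/{n}0.png",c["image"][:,:,::-1])
    print(n,c["camera_matrix"].tolist(),np.round(c["eye"],4).tolist(),np.round(c["orientation"],4).tolist())
E
```

```text
pics
{'time_s': 0.0, 'qpos': [-74.137, 22.016, 0.94, 78.564, -0.361, 79.538, -2.662], 'joint_vel': [-0.006, 0.027, 0.026, 0.034, -0.072, 0.073, 0.023], 'effort': [0.001, -62.76, 0.845, -37.181, 0.017, 0.014, -0.0], 'position': [0.208, 0.589, 0.23], 'tool_rot': [-179.886, 0.002, 160.538], 'ft_force': [0.471, -0.397, 0.926], 'wrist_torque': [0.003, -0.004, -0.0], 'finger_force': 0.0, 'gripper_width': 0.996} 0.0187
scene [[493.4673263601676, 0.0, 310.9259844201576], [0.0, 493.4673263601676, 246.3330034065057], [0.0, 0.0, 1.0]] [1.2024, -0.1024, 0.9004] [-142.7982, -0.5172, 83.2785]
side [[538.685910952065, 0.0, 322.7740751989845], [0.0, 538.685910952065, 245.14070646510376], [0.0, 0.0, 1.0]] [0.2488, 0.8775, 0.9062] [-128.8562, 1.2497, -158.9884]
```

View pics/scene0.png

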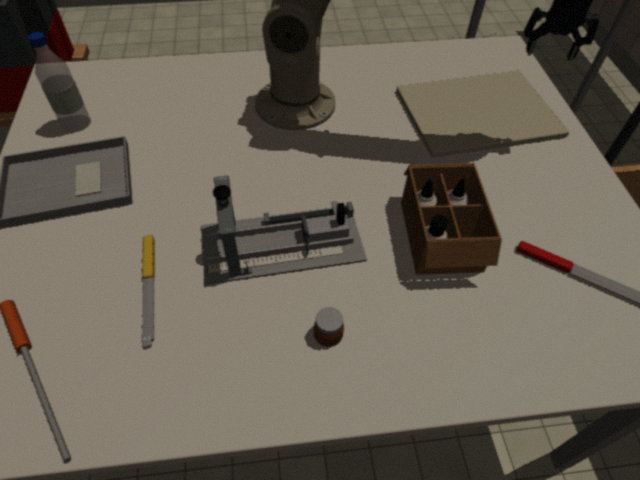

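View pics/side0.png

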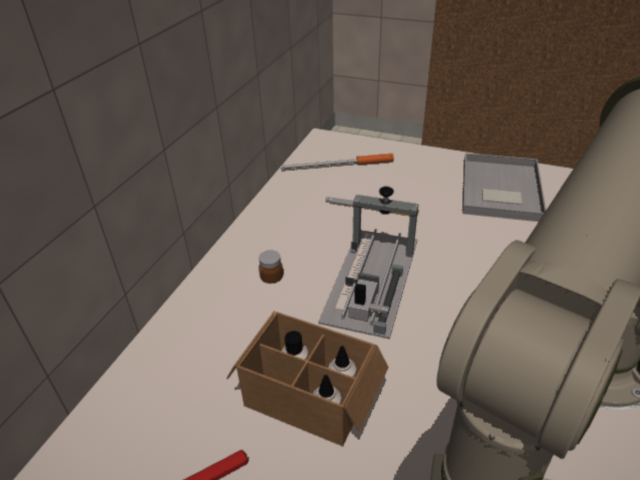

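The scene picture shows the flat-capped bottle at about (438,228), the handle at (341,213), the knob at (222,190) and the jar at (329,326). The side picture shows the same items at (294,342), (360,294) and (386,192), with the jar at (270,266). Next I'll make an enlarged montage and measure the dark blobs.

```bash
cat > h.py <<'E'
import numpy as np,cv2
from scipy.spatial.transform import Rotation as Ro
def rot(rpy): return Ro.from_euler('xyz',rpy,degrees=True).as_matrix()
def pose(c,o=None):
    if 'eye' in c: return rot(c['orientation']),np.array(c['eye'])
    R=rot(o['tool_rot']);H=np.array(c['hand_eye']);return R@H[:3,:3],R@H[:3,3]+o['position']
def ray(c,uv,o=None):
    R,e=pose(c,o);d=R@np.linalg.inv(c['camera_matrix'])@[uv[0],uv[1],1];return e,d/np.linalg.norm(d)
def plane(c,uv,z,o=None):
    e,d=ray(c,uv,o);return e+d*(z-e[2])/d[2]
def tri(r):
    A=sum(np.eye(3)-np.outer(d,d) for e,d in r);b=sum((np.eye(3)-np.outer(d,d))@e for e,d in r)
    p=np.linalg.solve(A,b);return p,[round(float(np.linalg.norm((np.eye(3)-np.outer(d,d))@(p-e))),4) for e,d in r]
def dark(img,box,t=30):
    x0,y0,x1,y1=box;m=(img[y0:y1,x0:x1].max(2)<t).astype(np.uint8)
    n,l,s,c=cv2.connectedComponentsWithStats(m)
    return [(s[i,:2]+[x0,y0]).tolist()+s[i,2:].tolist()+np.round(c[i]+[x0,y0],1).tolist() for i in range(1,n) if s[i,4]>12]
E
python3 - <<'E'
from station import arm
from h import *
B={'scene':dict(cap=(420,205,460,250),hdl=(325,195,362,235),knob=(207,175,240,212)),'side':dict(cap=(275,325,315,360),hdl=(345,278,378,312),knob=(370,180,402,220))}
rows=[]
C={}
for n in B:
    c=C[n]=arm.camera(n);r=[]
    for k,b in B[n].items():
        print(n,k,dark(c['image'],b)); x0,y0,x1,y1=b
        r.append(cv2.resize(c['image'][y0:y0+40,x0:x0+40,::-1],(260,260),interpolation=cv2.INTER_CUBIC))
    rows.append(np.hstack(r))
cv2.imwrite('pics/m1.png',np.minimum(np.vstack(rows)*1.6,255).astype(np.uint8))
E
```

```text
scene cap [[428, 209, 29, 28, 517, 441.7, 224.3], [420, 219, 6, 31, 110, 421.7, 237.6]]
scene hdl [[336, 204, 16, 21, 191, 341.8, 213.6], [325, 210, 8, 5, 24, 329.4, 212.4]]
scene knob [[214, 185, 16, 24, 266, 221.8, 195.5]]
side cap [[285, 331, 17, 23, 312, 293.4, 342.2]]
side hdl [[355, 285, 10, 19, 177, 359.6, 293.9]]
side knob [[381, 188, 12, 9, 81, 386.0, 191.5], [381, 210, 8, 3, 15, 384.3, 211.4]]
```

View pics/m1.png

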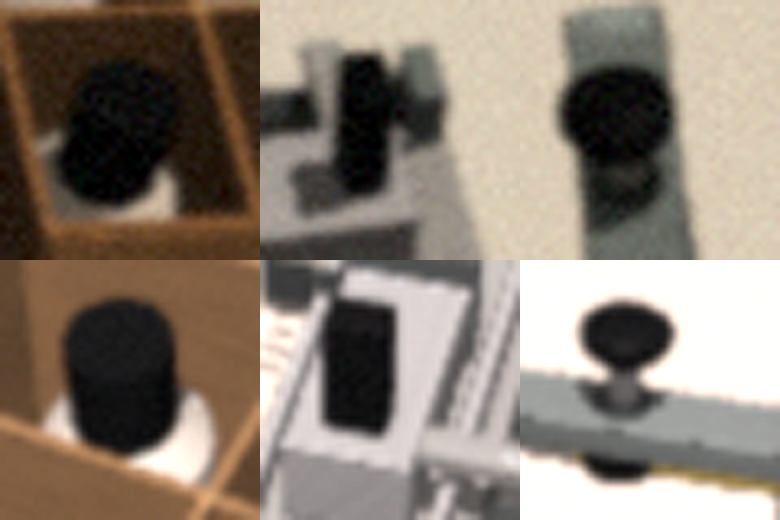

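Run:
```python
from station import arm
from h import *
c={n:arm.camera(n) for n in('scene','side')}
P={}
for k,a,b,z in [('cap',(439,220),(293,336.5),.114),('hdl',(340.7,204.2),(360.2,285.5),.1),('knob',(221.3,191.5),(386,190.6),.196),('tin',(329,319),(270,258),.065)]:
    p,r=tri([ray(c['scene'],a),ray(c['side'],b)]);P[k]=p
    print(k,p.round(4),r,plane(c['scene'],a,z).round(4),plane(c['side'],b,z).round(4))
d=P['knob']-P['hdl'];L=np.hypot(*d[:2]);print('dir',d[:2]/L,L,'travel',L-.112,'gauge yaw',np.degrees(np.arctan2(d[0],-d[1])))
```

```text
cap [0.571  0.2487 0.114 ] [0.0003, 0.0003] [0.5713 0.2489 0.114 ] [0.5708 0.2485 0.114 ]
hdl [0.4957 0.0541 0.1022] [0.0012, 0.0012] [0.4925 0.0539 0.1   ] [0.4969 0.0531 0.1   ]
knob [ 0.5135 -0.1927  0.1903] [0.0003, 0.0003] [ 0.5193 -0.1918  0.196 ] [ 0.5113 -0.1847  0.196 ]
tin [ 0.747  -0.0067  0.0596] [0.0008, 0.0008] [ 0.7506 -0.0068  0.065 ] [ 0.7434 -0.0018  0.065 ]
dir [ 0.07187357 -0.99741375] 0.24736719191000572 travel 0.13536719191000574 gauge yaw 4.12160573255475
```

Residuals and heights fit the given sizes, and the knob height is about 6 mm off. The gauge yaw is about 4° and the travel about 0.13 m. I'll move above the flat-capped bottle.

Request:
step_arm --pt "0.01 -0.01 0.005" --pt "0.03 -0.03 0.01" --pt "0.057 -0.053 0.015" --pt "0.084 -0.079 0.02" --pt "0.111 -0.105 0.025" --pt "0.138 -0.13 0.03" --pt "0.165 -0.155 0.03" --pt "0.192 -0.18 0.03" --pt "0.219 -0.206 0.03" --pt "0.246 -0.231 0.03" --pt "0.273 -0.256 0.03" --pt "0.3 -0.281 0.03" --pt "0.325 -0.305 0.03" --pt "0.345 -0.323 0.03" --pt "0.358 -0.335 0.03" --pt "0.363 -0.34 0.03" --pt "0.363 -0.34 0.03" --pt "0.363 -0.34 0.03" --spin '[-2,-6,-11,-16,-21,-26,-31,-36,-41,-46,-51,-56,-61,-65,-68,-70,-70,-70]' --grip 0.18

```text
time_s: 1.8
position: [0.5705, 0.2504, 0.2612]
tool_rot: [-180.0, -0.0, 90.7]
ft_force: [-0.5, 0.7, -0.2]
gripper_width: 0.585
finger_force: 0.0
```

Run:
```python
from station import arm
from h import *
o=arm.get_obs();c=arm.camera('wrist');cv2.imwrite('pics/w1.png',np.minimum(c['image'][:,:,::-1]*1.5,255).astype(np.uint8))
print(c['camera_matrix'],np.round(c['hand_eye'],3),{k:np.round(o[k],4).tolist() for k in('position','tool_rot','gripper_width','qpos','ft_force')})
for z in (.122,.114):print([plane(c,p,z,o).round(3).tolist() for p in((0,0),(640,0),(320,240),(0,480),(640,480))])
```

```text
[[357.01816617   0.         321.61915042]
 [  0.         357.01816617 242.27672762]
 [  0.           0.           1.        ]] [[-0.    -0.965 -0.261  0.066]
 [ 1.    -0.     0.001 -0.001]
 [-0.001 -0.261  0.965 -0.142]
 [ 0.     0.     0.     1.   ]] {'position': [0.5705, 0.2504, 0.2612], 'tool_rot': [-179.9535, -0.0438, 90.6538], 'gripper_width': 0.5847, 'qpos': [-44.2062, 22.0993, 24.7606, 76.7571, -9.1898, 83.1205, -19.2985], 'ft_force': [-0.4635, 0.73, -0.1826]}
[[0.346, 0.411, 0.122], [0.788, 0.416, 0.122], [0.569, 0.242, 0.122], [0.253, -0.009, 0.122], [0.89, -0.001, 0.122]]
[[0.34, 0.414, 0.114], [0.794, 0.419, 0.114], [0.569, 0.24, 0.114], [0.244, -0.018, 0.114], [0.899, -0.011, 0.114]]
```

View pics/w1.png

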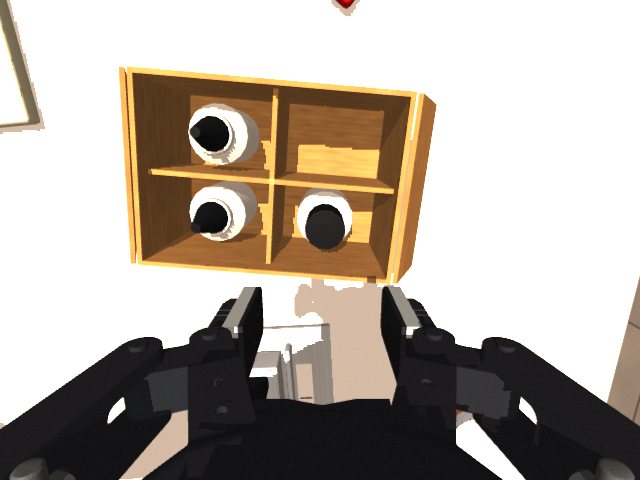

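The wrist view shows the flat cap at about (325,228) in the near-right cell. The carton's far rim runs from (130,68) to (416,93), the dividers cross at (272,181), and the pointed bottles are in the left cells.

Run:
```python
from station import arm
from h import *
o=arm.get_obs();c=arm.camera('wrist')
m=(c['image'].max(2)<28).astype(np.uint8)[195:262,295:360]
k,_=cv2.findContours(m,0,1);k=max(k,key=cv2.contourArea);e=cv2.boundingRect(k);print('box',e[0]+295,e[1]+195,e[2:])
# top disc: full width in u; bottom (nearest) edge of the blob is the top disc's edge
w=e[2];u=295+e[0]+w/2-.5;v=195+e[1]+e[3]-.5-w/2
print(u,v,plane(c,(u,v),.114,o).round(4), 'dia',w/357*(0.2612+.142-.114))
q=[plane(c,p,.122,o) for p in((130,68),(416,93),(392,281),(133,263),(272,181))];print(np.round(q,4))
for a,b in((0,1),(3,2),(0,3),(1,2)):d=q[b]-q[a];print(a,b,np.linalg.norm(d),np.degrees(np.arctan2(d[1],d[0])))
```

```text
box 307 223 (38, 26)
325.5 229.5 [0.5729 0.2499 0.114 ] dia 0.030783193277310925
[[0.4297 0.3696 0.122 ]
 [0.6376 0.3555 0.122 ]
 [0.6294 0.2081 0.122 ]
 [0.4135 0.2212 0.122 ]
 [0.5304 0.2901 0.122 ]]
0 1 0.2083371384399047 -3.8778264437711227
3 2 0.21638177034234288 -3.4736516363880803
0 3 0.14925725616433036 -96.25621020404789
1 2 0.1476138300253991 -93.16157477701545
```

Request:
step_arm --pt "0.001 -0.001 -0.005" --pt "0.0015 -0.001 -0.02" --pt "0.0015 -0.001 -0.04" --pt "0.0015 -0.001 -0.06" --pt "0.0015 -0.001 -0.08" --pt "0.0015 -0.001 -0.095" --pt "0.0015 -0.001 -0.11" --pt "0.0015 -0.001 -0.122" --pt "0.0015 -0.001 -0.134" --pt "0.0015 -0.001 -0.146" --pt "0.0015 -0.001 -0.156" --pt "0.0015 -0.001 -0.166" --pt "0.0015 -0.001 -0.174" --pt "0.0015 -0.001 -0.179" --pt "0.0015 -0.001 -0.179" --pt "0.0015 -0.001 -0.179" --spin '[-2,-4,-4.3,-4.3,-4.3,-4.3,-4.3,-4.3,-4.3,-4.3,-4.3,-4.3,-4.3,-4.3,-4.3,-4.3]'

```text
time_s: 3.23
position: [0.5729, 0.2482, 0.0823]
tool_rot: [-180.0, 0.0, 86.2]
ft_force: [-0.4, 0.3, -0.0]
gripper_width: 0.587
finger_force: 0.0
```

Request:
step_arm --pt "0 0 0" --pt "0 0 0" --pt "0 0 0" --pt "0 0 0" --pt "0 0 0" --pt "0 0 0" --spin '[0,0,0,0,0,0]' --grip -1 --newtons 40

```text
time_s: 3.73
position: [0.5732, 0.2485, 0.0831]
tool_rot: [179.9, -0.0, 86.2]
ft_force: [-1.5, -0.7, 5.8]
gripper_width: 0.375
finger_force: 40.2
```

Request:
step_arm --pt "0 0 0.003" --pt "0 0 0.012" --pt "0 0 0.026" --pt "0 0 0.044" --pt "0 0 0.064" --pt "0 0 0.084" --pt "0 0 0.104" --pt "0 0 0.122" --pt "0 0 0.136" --pt "0 0 0.146" --pt "0 0 0.15" --pt "0 0 0.15" --spin '[0,0,0,0,0,0,0,0,0,0,0,0]'

```text
time_s: 4.73
position: [0.573, 0.2483, 0.2331]
tool_rot: [179.9, -0.0, 86.2]
ft_force: [0.2, 0.3, -3.2]
gripper_width: 0.375
finger_force: 40.0
```

Request:
step_arm --pt "-0.001 -0.005 0" --pt "-0.003 -0.015 0" --pt "-0.007 -0.033 0" --pt "-0.012 -0.055 0" --pt "-0.017 -0.079 0" --pt "-0.022 -0.103 0" --pt "-0.027 -0.127 0" --pt "-0.032 -0.151 0" --pt "-0.037 -0.175 0" --pt "-0.042 -0.199 0" --pt "-0.047 -0.223 0" --pt "-0.052 -0.247 0" --pt "-0.057 -0.271 0" --pt "-0.062 -0.292 0" --pt "-0.065 -0.308 0" --pt "-0.067 -0.317 0" --pt "-0.068 -0.319 0" --pt "-0.068 -0.319 0" --pt "-0.068 -0.319 0" --spin '[0,0.5,1,1.5,2,2.5,3,3.5,4,4.5,5,5.5,6,6.5,7,7.5,8,8,8]'

```text
time_s: 6.32
position: [0.5044, -0.0702, 0.2318]
tool_rot: [-180.0, -0.0, 94.3]
ft_force: [0.1, 0.9, -3.1]
gripper_width: 0.375
finger_force: 40.0
```

Run:
```python
from station import arm
from h import *
o=arm.get_obs();c=arm.camera('wrist');cv2.imwrite('pics/w2.png',c['image'][:,:,::-1])
np.savez('w2.npz',img=c['image'],p=o['position'],r=o['tool_rot'])
print({k:np.round(o[k],4).tolist() for k in('position','tool_rot','gripper_width','ft_force')})
```

```text
{'position': [0.5044, -0.0702, 0.2318], 'tool_rot': [-179.9554, -0.034, 94.25], 'gripper_width': 0.3755, 'ft_force': [0.1247, 0.9366, -3.0742]}
```

View pics/w2.png

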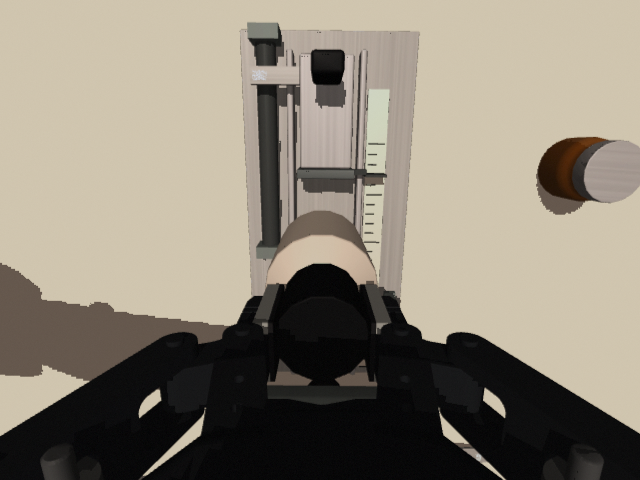

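The wrist view shows the held bottle over the lane. The handle top is at about (328,66), the pusher top edge runs (299..354,172), the pointer tip is near (385,175), the rails are near u=291 and 364, and the far bed corners are (240,31) and (419,32).

Run:
```python
from station import arm
from h import *
D=np.load('w2.npz');o=dict(position=D['p'],tool_rot=D['r']);c=arm.camera('wrist')
g=cv2.GaussianBlur(cv2.cvtColor(D['img'],cv2.COLOR_RGB2GRAY),(3,3),0).astype(float)
for v in (100,195,205):
    r=g[v-2:v+3].mean(0);d=np.gradient(r)
    print(v,[(u,int(d[u])) for u in range(235,425) if abs(d[u])>4 and abs(d[u])==abs(d[u-2:u+3]).max()])
for u in (310,325,340,375): 
    r=g[:,u-2:u+3].mean(1);d=np.gradient(r);print('col',u,[(v,int(d[v])) for v in range(25,215) if abs(d[v])>5 and abs(d[v])==abs(d[v-2:v+3]).max()])
for n,p,z in (('TL',(240,31),.008),('TR',(419,32),.008),('L200',(249,200),.008),('R200',(407.5,200),.008),('hdl',(328,66),.1),('face',(326,173),.061),('face',(326,178),.061)): print(n,plane(c,p,z,o).round(4))
```

```text
100 [(242, -11), (257, -47), (277, 15), (287, 42), (292, -44), (300, 43), (315, -36), (345, 41), (351, -17), (357, -38), (360, 44), (368, 37), (388, -24), (415, 16)]
195 [(246, -15), (260, -44), (279, 49), (289, 12), (293, -42), (297, 39), (348, -5), (356, 38), (360, -14), (363, 18), (381, 14), (384, -14), (408, 18)]
205 [(246, -15), (261, -45), (282, 36), (289, 15), (293, -43), (297, 40), (353, -36), (356, 42), (360, -17), (364, 23), (374, 15), (383, -17), (407, 18)]
col 310 [(29, -14), (51, -20), (77, 5), (81, 7), (167, -44), (177, -10), (192, 35), (211, -18)]
col 325 [(29, -7), (30, -7), (49, -55), (84, 24), (105, 40), (167, -44), (177, -9), (191, 36), (210, -22)]
col 340 [(29, -13), (49, -49), (77, 7), (84, 12), (107, 33), (167, -42), (178, -10), (192, 36), (214, -21)]
col 375 [(30, -11), (89, 15), (142, -37), (145, 36), (153, -30), (163, -27), (166, 25), (172, -57), (185, 42), (193, -37), (196, 36), (203, -13), (212, -6)]
TL [0.417  0.0911 0.008 ]
TR [0.5807 0.1024 0.008 ]
L200 [ 0.4285 -0.0639  0.008 ]
R200 [ 0.5913 -0.0518  0.008 ]
hdl [0.4996 0.0496 0.1   ]
face [ 0.5046 -0.027   0.061 ]
face [ 0.5049 -0.0312  0.061 ]
```

Run:
```python
from station import arm
from h import *
D=np.load('w2.npz');o=dict(position=D['p'],tool_rot=D['r']);c=arm.camera('wrist')
P=lambda u,v,z:plane(c,(u,v),z,o)[:2]
for nm,(a,b,cc,d),z in(('bed',((242,100),(246,205),(415,100),(407,205)),.008),('rail',((292,100),(293,205),(360,100),(356,205)),.028)):
    A,B,C_,E=P(*a,z),P(*b,z),P(*cc,z),P(*d,z)
    for s,e in((A,B),(C_,E)):
        t=e-s;print(nm,'yaw',np.degrees(np.arctan2(t[0],-t[1])))
    print(nm,A,B,C_,E,'w',np.linalg.norm(A-C_),np.linalg.norm(B-E),'mid',(A+C_)/2,(B+E)/2)
th=np.radians(4.1);gx=np.array([np.cos(th),np.sin(th)]);gy=np.array([-np.sin(th),np.cos(th)])
for n,p,z in(('hdl',(327.5,66.5),.1),('face',(326,177),.061),('TL',(240.5,30),.008),('TR',(419,30),.008)):
    q=P(*p,z);print(n,q,'gauge comps',q@gx,q@gy)
k=np.array([.5135,-.1927]);print('knob',k@gx,k@gy)
A,E=P(293,205,.028),P(356,205,.028);print('lane gx',A@gx,E@gx)
```

```text
bed yaw 3.24778753551442
bed yaw 3.487169129764707
bed [0.41981038 0.03199409] [ 0.42555914 -0.06931405] [0.58528369 0.04428151] [ 0.59145544 -0.05699788] w 0.1659289004855487 0.166352847430105 mid [0.50254704 0.0381378 ] [ 0.50850729 -0.06315596]
rail yaw 3.590116113570213
rail yaw 3.5189725800362397
rail [0.46935199 0.03334926] [ 0.47535842 -0.06238369] [0.5308409 0.0379152] [ 0.5367286  -0.05782755] w 0.06165819791998143 0.06153907161279718 mid [0.50009644 0.03563223] [ 0.50604351 -0.06010562]
hdl [0.49923732 0.04925865] gauge comps 0.5014815307802815 0.013438392252848813
face [ 0.50481544 -0.03037071] gauge comps 0.5013520835240081 -0.06638599583919734
TL [0.41748011 0.09190555] gauge comps 0.42298270458342757 0.06182158248213328
TR [0.58042153 0.10400651] gauge comps 0.5863723015626828 0.06224167493572425
knob 0.4984082845121311 -0.22892077653562712
lane gx 0.46968159870586473 0.5312204709038317
```

Two estimates agree: the lane centre passes x=0.506 at y=-0.06 with a yaw of about 3.7°, and the pusher face is at y≈-0.030. I'll lower the bottle at about 40 mm past the face.

Request:
step_arm --pt "0.001 0 -0.003" --pt "0.002 -0.001 -0.012" --pt "0.0025 -0.001 -0.026" --pt "0.0025 -0.001 -0.044" --pt "0.0025 -0.001 -0.062" --pt "0.0025 -0.001 -0.08" --pt "0.0025 -0.001 -0.094" --pt "0.0025 -0.001 -0.104" --pt "0.0025 -0.001 -0.112" --pt "0.0025 -0.001 -0.118" --pt "0.0025 -0.001 -0.123" --pt "0.0025 -0.001 -0.128" --pt "0.0025 -0.001 -0.132" --pt "0.0025 -0.001 -0.136" --pt "0.0025 -0.001 -0.139" --pt "0.0025 -0.001 -0.141" --pt "0.0025 -0.001 -0.141" --spin '[-0.5,-0.5,-0.5,-0.5,-0.5,-0.5,-0.5,-0.5,-0.5,-0.5,-0.5,-0.5,-0.5,-0.5,-0.5,-0.5,-0.5]'

```text
time_s: 7.88
position: [0.5071, -0.0717, 0.091]
tool_rot: [-180.0, -0.0, 93.7]
ft_force: [0.5, -0.1, -2.3]
gripper_width: 0.375
finger_force: 40.1
```

Request:
step_arm --pt "0 0 -0.001" --pt "0 0 -0.002" --pt "0 0 -0.003" --pt "0 0 -0.004" --pt "0 0 -0.004" --spin '[0,0,0,0,0]'

```text
time_s: 8.3
position: [0.5073, -0.0718, 0.0872]
tool_rot: [-180.0, -0.0, 93.7]
ft_force: [0.4, -1.5, -2.2]
gripper_width: 0.371
finger_force: 40.2
```

Request:
step_arm --pt "0 0 -0.001" --pt "0 0 -0.002" --pt "0 0 -0.002" --spin '[0,0,0]'

```text
time_s: 8.55
position: [0.5076, -0.0719, 0.0871]
tool_rot: [179.9, -0.1, 93.7]
ft_force: [-8.0, 1.7, 17.6]
gripper_width: 0.376
finger_force: 42.2
```

The bottle is on the floor of the lane. I'll relax the load and open.

Request:
step_arm --pt "0 0 0.0015" --pt "0 0 0.0015" --spin '[0,0]'

```text
time_s: 8.72
position: [0.5076, -0.0718, 0.0872]
tool_rot: [180.0, -0.0, 93.7]
ft_force: [0.4, -1.0, -3.3]
gripper_width: 0.377
finger_force: 40.1
```

Request:
step_arm --pt "0 0 0" --pt "0 0 0" --pt "0 0 0" --pt "0 0 0" --spin '[0,0,0,0]' --grip 0.3

```text
time_s: 9.05
position: [0.5074, -0.0718, 0.0868]
tool_rot: [180.0, 0.0, 93.7]
ft_force: [0.4, -0.4, 0.6]
gripper_width: 0.65
finger_force: 0.0
```

Request:
step_arm --pt "0 0 0.003" --pt "0 0 0.01" --pt "0 0 0.02" --pt "0 0 0.035" --pt "0 0.003 0.052" --pt "-0.001 0.01 0.072" --pt "-0.002 0.025 0.09" --pt "-0.004 0.045 0.105" --pt "-0.005 0.065 0.113" --pt "-0.007 0.085 0.115" --pt "-0.008 0.103 0.115" --pt "-0.0085 0.117 0.115" --pt "-0.0085 0.124 0.115" --pt "-0.0085 0.125 0.115" --pt "-0.0085 0.125 0.115" --pt "-0.0085 0.125 0.115" --spin '[0,0,0,0,0,0,0,0,0,0,0,0,0,0,0,0]'

```text
time_s: 10.38
position: [0.4989, 0.052, 0.2021]
tool_rot: [180.0, 0.0, 93.6]
ft_force: [0.2, 0.3, 0.4]
gripper_width: 0.65
finger_force: 0.0
```

Run:
```python
from station import arm
from h import *
o=arm.get_obs();w=arm.camera('wrist');s=arm.camera('scene');d=arm.camera('side')
np.savez('w3.npz',img=w['image'],p=o['position'],r=o['tool_rot'])
a=cv2.resize(s['image'][160:300,190:380,::-1],(400,295),interpolation=cv2.INTER_CUBIC);b=cv2.resize(d['image'][180:340,310:430,::-1],(221,295),interpolation=cv2.INTER_CUBIC)
m=np.zeros((595,640,3),np.uint8);m[:295,:400]=a;m[:295,400:621]=b;m[295:]=w['image'][:300,:,::-1]
cv2.imwrite('pics/m3.png',m);print(o['position'],o['tool_rot'],o['ft_force'])
```

```text
[0.49890353 0.05198756 0.20205485] [1.79987139e+02 1.98764145e-02 9.36461495e+01] [0.21094985 0.32171014 0.40990464]
```

View pics/m3.png

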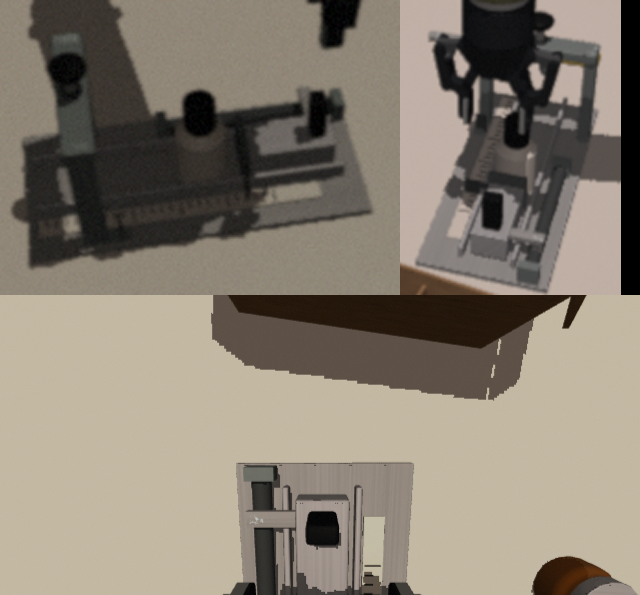

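The bottle stands upright in the lane between pusher and head. In the wrist picture the handle is centred at about u=322, v≈232. I'll refine its y from the blob.

Run:
```python
from station import arm
from h import *
D=np.load('w3.npz');o=dict(position=D['p'],tool_rot=D['r']);c=arm.camera('wrist')
B=[b for b in dark(D['img'],(295,205,350,262),40)];print(B)
x,y,w,h=max(B,key=lambda b:b[4])[:4]
a=plane(c,(x+w/2-.5,y+h-.5),.1,o);print('top -y edge',a.round(4),'width',w/357*(.2021+.142-.1),'centre y',a[1]+.008)
```

```text
[[306, 217, 33, 33, 1025, 322.1, 233.4]]
top -y edge [0.4992 0.0463 0.1   ] width 0.022563865546218486 centre y 0.05431672208902976
```

Request:
step_arm --pt "0 0.001 -0.005" --pt "0 0.0015 -0.02" --pt "0 0.0015 -0.04" --pt "0 0.0015 -0.06" --pt "0 0.0015 -0.08" --pt "0 0.0015 -0.098" --pt "0 0.0015 -0.112" --pt "0 0.0015 -0.122" --pt "0 0.0015 -0.129" --pt "0 0.0015 -0.132" --pt "0 0.0015 -0.132" --spin '[0,0,0,0,0,0,0,0,0,0,0]'

```text
time_s: 11.5
position: [0.4986, 0.0547, 0.0694]
tool_rot: [-180.0, 0.0, 93.7]
ft_force: [0.4, 0.5, -0.3]
gripper_width: 0.65
finger_force: 0.0
```

Request:
step_arm --pt "0 0 0" --pt "0 0 0" --pt "0 0 0" --pt "0 0 0" --pt "0 0 0" --pt "0 0 0" --spin '[0,0,0,0,0,0]' --grip -1 --newtons 60

```text
time_s: 12.0
position: [0.4991, 0.0549, 0.0708]
tool_rot: [179.9, -0.0, 93.7]
ft_force: [-2.1, 0.1, 4.8]
gripper_width: 0.269
finger_force: 58.8
```

Request:
step_arm --pt "0 -0.001 0" --pt "0 -0.003 0" --pt "0 -0.006 0" --pt "0.001 -0.01 0" --pt "0.001 -0.015 0" --pt "0.0014 -0.021 0" --pt "0.0018 -0.028 0" --pt "0.0023 -0.035 0" --pt "0.0027 -0.042 0" --pt "0.0032 -0.049 0" --pt "0.0036 -0.056 0" --pt "0.0041 -0.063 0" --pt "0.0045 -0.07 0" --pt "0.005 -0.077 0" --pt "0.0054 -0.083 0" --pt "0.0057 -0.089 0" --pt "0.0061 -0.094 0" --pt "0.0063 -0.098 0" --pt "0.0065 -0.101 0" --pt "0.0066 -0.102 0" --spin '[0,0,0,0,0,0,0,0,0,0,0,0,0,0,0,0,0,0,0,0]'

```text
time_s: 13.67
position: [0.5056, -0.0452, 0.0708]
tool_rot: [180.0, -0.2, 93.8]
ft_force: [-5.3, 9.9, 10.8]
gripper_width: 0.271
finger_force: 59.6
```

Run:
```python
from station import arm
from h import *
o=arm.get_obs();w=arm.camera('wrist');s=arm.camera('scene');d=arm.camera('side')
np.savez('m4.npz',s=s['image'],d=d['image'],w=w['image'],p=o['position'],r=o['tool_rot'])
a=cv2.resize(s['image'][180:290,195:355,::-1],(436,300),interpolation=cv2.INTER_CUBIC);b=cv2.resize(d['image'][180:300,320:430,::-1],(275,300),interpolation=cv2.INTER_CUBIC)
m=np.zeros((600,711,3),np.uint8);m[:300,:436]=a;m[:300,436:711]=b;m[300:,:640]=w['image'][180:,:,::-1]
cv2.imwrite('pics/m4.png',np.minimum(m*1.8,255).astype(np.uint8));print(o['position'],o['ft_force'])
```

```text
[ 0.50557088 -0.0451993   0.07076977] [-5.32516834  9.86539712 10.78726302]
```

View pics/m4.png

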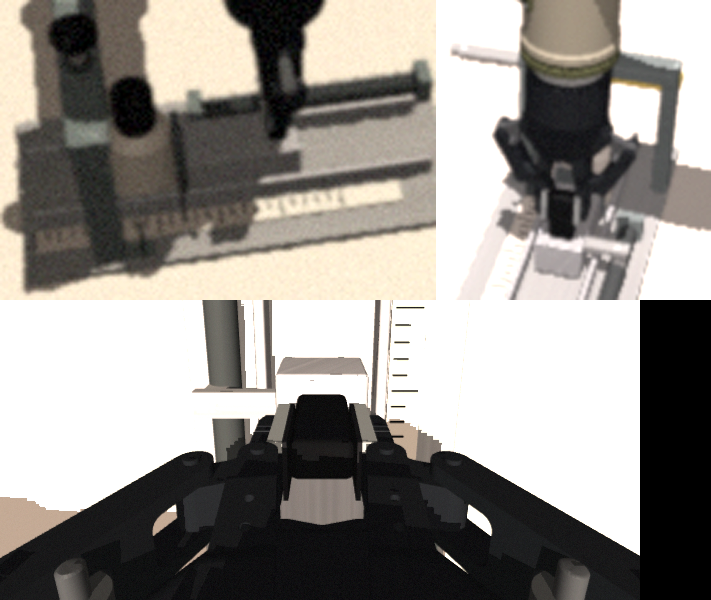

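The scene crop shows the bottle pushed along, with the pusher near (180,150) in the crop and the head post near (90,190). I'll zoom in on the pointer and the mark.

Run:
```python
from station import arm
from h import *
D=np.load('m4.npz');c=arm.camera('scene');R,e=pose(c)
def pr(p):
    q=R.T@(np.array(p)-e);q=np.array(c['camera_matrix'])@(q/q[2]);return q[:2].round(1)
f0=np.array([.5045,-.0307]);th=np.radians(3.7);gx=np.array([np.cos(th),np.sin(th)]);d=np.array([np.sin(th),-np.cos(th)])
x0,y0=220,230
for t in(.095,.1,.105,.125,.13,.135,.14):
    print(t,'tip',pr([*(f0+t*d+.05*gx),.03]),'mark x+71 z .03',pr([*(f0+t*d+.071*gx),.03]))
g=D['s'][y0:y0+60,x0:x0+80].astype(float)
m=np.clip((g-15)*2.2,0,255).astype(np.uint8)
cv2.imwrite('pics/m5.png',cv2.resize(m[:,:,::-1],(800,600),interpolation=cv2.INTER_CUBIC))
```

```text
0.095 tip [263.9 255.4] mark x+71 z .03 [265.1 263.2]
0.1 tip [261.6 255.7] mark x+71 z .03 [262.8 263.5]
0.105 tip [259.3 256.1] mark x+71 z .03 [260.4 263.8]
0.125 tip [250.1 257.4] mark x+71 z .03 [251.2 265.1]
0.13 tip [247.8 257.7] mark x+71 z .03 [248.9 265.5]
0.135 tip [245.5 258. ] mark x+71 z .03 [246.5 265.8]
0.14 tip [243.2 258.3] mark x+71 z .03 [244.2 266.1]
```

View pics/m5.png

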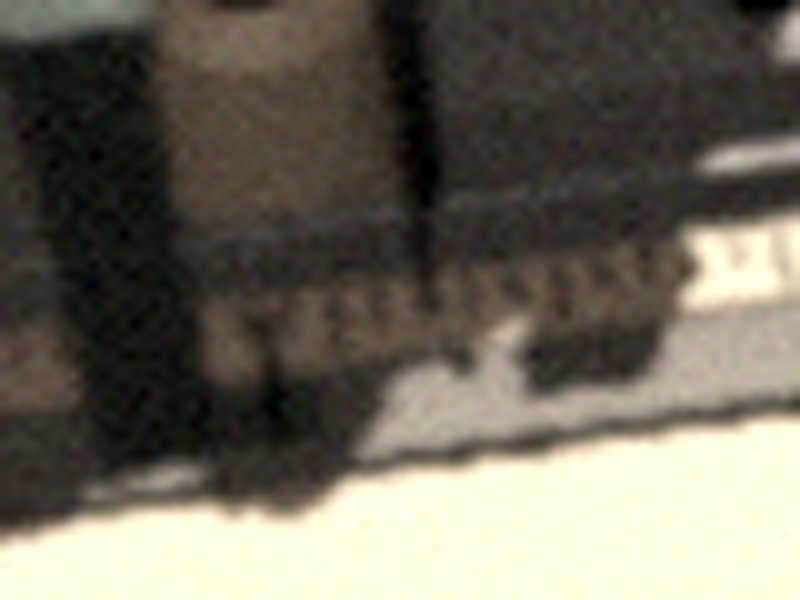

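The pointer's dark line is at scene pixel (262,258) and the mark's dark fin at (246.5,269). I'll cast these rays onto the vertical planes gauge x=+50 and +71 mm.

```bash
cat > pm.py <<'E'
from h import *
th=np.radians(3.7);gx=np.array([np.cos(th),np.sin(th),0]);gy=np.array([-np.sin(th),np.cos(th),0])
lane=np.array([.506,-.060,0])@gx
def hit(c,uv,x):
    e,d=ray(c,uv);t=(lane+x-e@gx)/(d@gx);p=e+t*d;return (p@gy).round(4),p[2].round(4)
def umin(img,v,a,b):
    r=img[v,a:b].astype(float).sum(1);w=np.clip(np.median(r)-r,0,None);i=int(w.argmax());s=slice(max(0,i-2),i+3);return a+(np.arange(b-a)[s]*w[s]).sum()/w[s].sum()
def report(c,img,pa,pb,rp=(256,257,258,259)):
    for n,rows,a,b,x in(('ptr',rp,pa,pb,.05),('mark',(264,266,267,268,269,270),242,252,.071)):
        for v in rows:
            u=umin(img,v,a,b);print(n,v,round(u,1),hit(c,(u,v),x))
E
python3 - <<'E'
from station import arm
from pm import *
D=np.load('m4.npz');report(arm.camera('scene'),D['s'],257,267)
E
```

```text
ptr 256 262.1 (np.float64(-0.1621), np.float64(0.0282))
ptr 257 261.9 (np.float64(-0.1628), np.float64(0.0247))
ptr 258 262.1 (np.float64(-0.1627), np.float64(0.0209))
ptr 259 262.3 (np.float64(-0.1624), np.float64(0.0171))
mark 264 245.9 (np.float64(-0.1988), np.float64(0.0364))
mark 266 246.7 (np.float64(-0.1979), np.float64(0.0287))
mark 267 246.9 (np.float64(-0.1978), np.float64(0.0249))
mark 268 247.2 (np.float64(-0.1976), np.float64(0.0211))
mark 269 247.2 (np.float64(-0.1979), np.float64(0.0173))
mark 270 246.8 (np.float64(-0.1992), np.float64(0.0138))
```

Request:
step_arm --pt "0.0001 -0.001 0" --pt "0.0002 -0.003 0" --pt "0.0004 -0.006 0" --pt "0.0006 -0.01 0" --pt "0.0009 -0.015 0" --pt "0.0013 -0.02 0" --pt "0.0016 -0.025 0" --pt "0.0019 -0.029 0" --pt "0.0021 -0.032 0" --pt "0.0022 -0.0335 0" --pt "0.0022 -0.034 0" --pt "0.0022 -0.034 0" --spin '[0,0,0,0,0,0,0,0,0,0,0,0]'

```text
time_s: 14.92
position: [0.5077, -0.0786, 0.0708]
tool_rot: [180.0, -0.2, 93.9]
ft_force: [-6.3, 10.0, 12.4]
gripper_width: 0.273
finger_force: 59.8
```

Run:
```python
from station import arm
from pm import *
c=arm.camera('scene');report(c,c['image'],243,252,(254,255,256,257,258,259,260))
o=arm.get_obs();print(o['position'],o['ft_force'])
g=c['image'][230:275,225:285].astype(float)
cv2.imwrite('pics/m6.png',cv2.resize(np.clip((g-15)*2.2,0,255).astype(np.uint8)[:,:,::-1],(800,600),interpolation=cv2.INTER_CUBIC))
```

```text
ptr 254 246.1 (np.float64(-0.1956), np.float64(0.0436))
ptr 255 246.7 (np.float64(-0.1947), np.float64(0.0397))
ptr 256 246.4 (np.float64(-0.1957), np.float64(0.0363))
ptr 257 246.9 (np.float64(-0.195), np.float64(0.0324))
ptr 258 246.7 (np.float64(-0.1957), np.float64(0.0289))
ptr 259 246.9 (np.float64(-0.1957), np.float64(0.0251))
ptr 260 247.1 (np.float64(-0.1956), np.float64(0.0214))
mark 264 246.6 (np.float64(-0.1975), np.float64(0.036))
mark 266 247.2 (np.float64(-0.1969), np.float64(0.0284))
mark 267 246.9 (np.float64(-0.1978), np.float64(0.0249))
mark 268 246.0 (np.float64(-0.2002), np.float64(0.0217))
mark 269 245.4 (np.float64(-0.2017), np.float64(0.0183))
mark 270 244.9 (np.float64(-0.2031), np.float64(0.0148))
[ 0.50768891 -0.07860124  0.07074479] [-5.3103115   9.87413841 11.50474561]
```

View pics/m6.png

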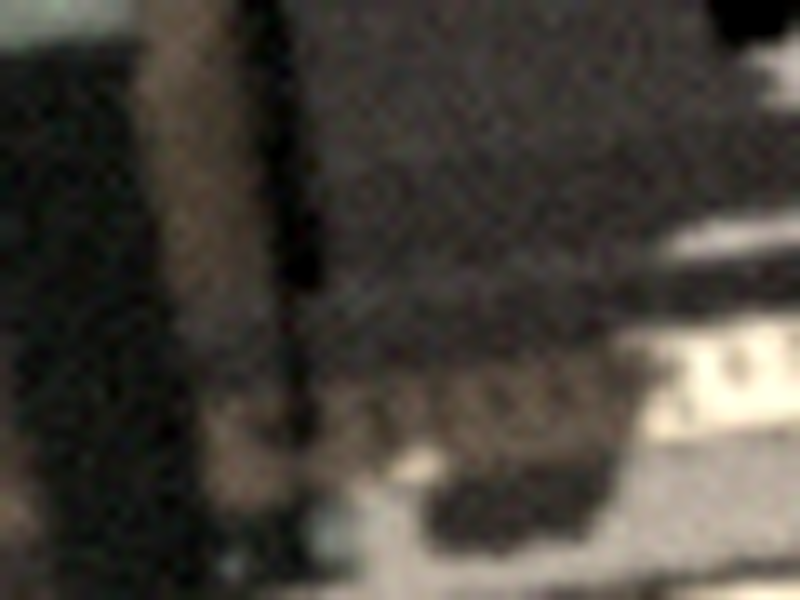

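The pointer is at (247,258) and the fin is near (246.7,268). By ray casting the pointer is 2 mm short, so I'll pull 2 mm more and hold for over a second.

Request:
step_arm --pt "0.0001 -0.001 0" --pt "0.0001 -0.002 0" --pt "0.0001 -0.002 0" --pt "0.0001 -0.002 0" --pt "0.0001 -0.002 0" --pt "0.0001 -0.002 0" --pt "0.0001 -0.002 0" --pt "0.0001 -0.002 0" --pt "0.0001 -0.002 0" --pt "0.0001 -0.002 0" --pt "0.0001 -0.002 0" --pt "0.0001 -0.002 0" --pt "0.0001 -0.002 0" --pt "0.0001 -0.002 0" --pt "0.0001 -0.002 0" --pt "0.0001 -0.002 0" --pt "0.0001 -0.002 0" --spin '[0,0,0,0,0,0,0,0,0,0,0,0,0,0,0,0,0]'

```text
time_s: 16.38
position: [0.5078, -0.0804, 0.0708]
tool_rot: [180.0, -0.2, 93.9]
ft_force: [-6.8, 10.9, 11.9]
gripper_width: 0.273
finger_force: 59.8
```

Run:
```python
from station import arm
from pm import *
c=arm.camera('scene');report(c,c['image'],243,252,(256,257,258,259))
d=dark(c['image'],(232,200,255,232),35);print(d)
```

```text
ptr 256 245.9 (np.float64(-0.1968), np.float64(0.0365))
ptr 257 245.9 (np.float64(-0.197), np.float64(0.0329))
ptr 258 246.0 (np.float64(-0.1972), np.float64(0.0292))
ptr 259 245.9 (np.float64(-0.1977), np.float64(0.0256))
mark 264 246.5 (np.float64(-0.1976), np.float64(0.0361))
mark 266 246.9 (np.float64(-0.1975), np.float64(0.0286))
mark 267 246.9 (np.float64(-0.1978), np.float64(0.0249))
mark 268 246.4 (np.float64(-0.1992), np.float64(0.0215))
mark 269 245.6 (np.float64(-0.2013), np.float64(0.0182))
mark 270 245.6 (np.float64(-0.2017), np.float64(0.0145))
[[232, 208, 5, 20, 54, 233.2, 219.7], [242, 224, 4, 8, 24, 243.1, 228.1]]
```

Pointer and mark agree within 0.5 mm, and the hold is done. I'll ease the slide home.

Request:
step_arm --pt "-0.0001 0.001 0" --pt "-0.0002 0.003 0" --pt "-0.0004 0.006 0" --pt "-0.0006 0.01 0" --pt "-0.001 0.015 0" --pt "-0.0014 0.021 0" --pt "-0.0018 0.028 0" --pt "-0.0022 0.035 0" --pt "-0.0027 0.042 0" --pt "-0.0031 0.049 0" --pt "-0.0036 0.056 0" --pt "-0.004 0.063 0" --pt "-0.0045 0.07 0" --pt "-0.0049 0.077 0" --pt "-0.0054 0.084 0" --pt "-0.0058 0.091 0" --pt "-0.0062 0.097 0" --pt "-0.0066 0.103 0" --pt "-0.0069 0.108 0" --pt "-0.0072 0.112 0" --spin '[0,0,0,0,0,0,0,0,0,0,0,0,0,0,0,0,0,0,0,0]'

```text
time_s: 18.1
position: [0.5007, 0.0301, 0.0707]
tool_rot: [180.0, -0.1, 93.8]
ft_force: [-3.2, 3.4, 8.3]
gripper_width: 0.27
finger_force: 59.3
```

Request:
step_arm --pt "-0.0002 0.004 0" --pt "-0.0005 0.008 0" --pt "-0.0007 0.012 0" --pt "-0.001 0.015 0" --pt "-0.0012 0.018 0" --pt "-0.0014 0.0205 0" --pt "-0.0015 0.022 0" --pt "-0.0015 0.023 0" --pt "-0.0015 0.0236 0" --pt "-0.0015 0.0236 0" --pt "-0.0015 0.0236 0" --spin '[0,0,0,0,0,0,0,0,0,0,0]'

```text
time_s: 19.02
position: [0.4992, 0.0532, 0.0707]
tool_rot: [180.0, -0.1, 93.8]
ft_force: [-3.4, 2.8, 8.7]
gripper_width: 0.274
finger_force: 59.3
```

Request:
step_arm --pt "0 0.0005 0" --pt "0 0.001 0" --pt "0 0.0015 0" --pt "0 0.002 0" --pt "0 0.0025 0" --pt "0 0.0025 0" --spin '[0,0,0,0,0,0]'

```text
time_s: 19.52
position: [0.4991, 0.0549, 0.0707]
tool_rot: [180.0, -0.0, 93.7]
ft_force: [-4.7, 0.8, 8.9]
gripper_width: 0.268
finger_force: 59.4
```

Request:
step_arm --pt "0 0.0005 0" --pt "0 0.001 0" --pt "0 0.0015 0" --pt "0 0.0015 0" --spin '[0,0,0,0]'

```text
time_s: 19.85
position: [0.4991, 0.0549, 0.0707]
tool_rot: [180.0, 0.0, 93.7]
ft_force: [-4.2, -4.1, 9.8]
gripper_width: 0.268
finger_force: 59.5
```

Request:
step_arm --pt "0 0 0" --pt "0 0 0" --pt "0 0 0" --pt "0 0 0" --pt "0 0 0.003" --pt "0 0 0.012" --pt "0 0 0.026" --pt "0 0 0.046" --pt "0 0 0.07" --pt "0 0 0.094" --pt "0 0 0.118" --pt "0 0 0.142" --pt "0 0 0.162" --pt "0 0 0.176" --pt "0 0 0.18" --spin '[0,0,0,0,0,0,0,0,0,0,0,0,0,0,0]' --grip 0.3

```text
time_s: 21.1
position: [0.5001, 0.0563, 0.2532]
tool_rot: [179.7, -0.1, 93.7]
ft_force: [-0.3, -0.8, -0.1]
gripper_width: 0.649
finger_force: 0.0
```

Request:
step_arm --pt "0 -0.005 0" --pt "0.001 -0.015 0" --pt "0.002 -0.032 0" --pt "0.003 -0.052 0" --pt "0.005 -0.075 0" --pt "0.006 -0.1 0" --pt "0.008 -0.125 0" --pt "0.009 -0.15 0" --pt "0.011 -0.175 0" --pt "0.013 -0.2 0" --pt "0.014 -0.22 0" --pt "0.015 -0.236 0" --pt "0.016 -0.245 0" --pt "0.016 -0.248 0" --pt "0.016 -0.248 0" --pt "0.016 -0.248 0" --spin '[0,0,0,0,0,0,0,0,0,0,0,0,0,0,0,0]' --grip -1

```text
time_s: 22.43
position: [0.5148, -0.1908, 0.2493]
tool_rot: [-179.9, -0.0, 93.8]
ft_force: [0.6, -0.1, -0.3]
gripper_width: 0.001
finger_force: 0.0
```

Run:
```python
from station import arm
from pm import *
o=arm.get_obs();w=arm.camera('wrist');s=arm.camera('scene');d=arm.camera('side')
a=cv2.resize(s['image'][160:280,195:375,::-1],(420,280),interpolation=cv2.INTER_CUBIC);b=cv2.resize(d['image'][170:330,310:430,::-1],(210,280),interpolation=cv2.INTER_CUBIC)
m=np.zeros((600,640,3),np.uint8);m[:280,:420]=np.minimum(a*1.6,255);m[:280,420:630]=b;m[280:]=w['image'][:320,:,::-1]
cv2.imwrite('pics/m7.png',m);print(o['position'],o['ft_force'],o['gripper_width'])
R,e=pose(w,o)
for p in ((.515,-.193,.196),(.5135,-.1927,.196)):
    q=R.T@(np.array(p)-e);print('knob at',(np.array(w['camera_matrix'])@(q/q[2]))[:2])
```

```text
[ 0.51484213 -0.19084812  0.24926814] [ 0.58147133 -0.08320361 -0.32993132] 0.000623261930745999
knob at [322.39091432 267.45946573]
knob at [319.83737029 266.8078266 ]
```

View pics/m7.png

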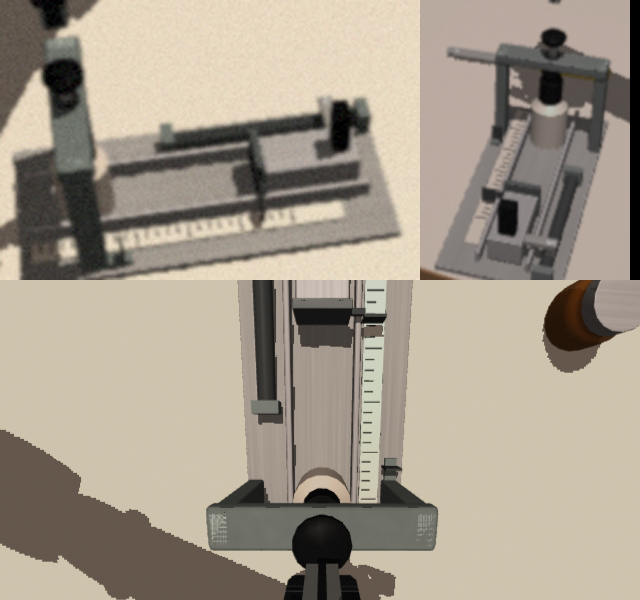

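The bottle stands under the stamp, the slide is home, and the knob at wrist pixel (322,262) is under the closed tips. Now I'll press gently.

Request:
step_arm --pt "0 -0.001 -0.004" --pt "0 -0.001 -0.012" --pt "0 -0.001 -0.022" --pt "0 -0.001 -0.032" --pt "0 -0.001 -0.041" --pt "0 -0.001 -0.047" --pt "0 -0.001 -0.051" --pt "0 -0.001 -0.054" --pt "0 -0.001 -0.057" --pt "0 -0.001 -0.06" --pt "0 -0.001 -0.062" --pt "0 -0.001 -0.062" --spin '[0,0,0,0,0,0,0,0,0,0,0,0]'

```text
time_s: 23.58
position: [0.515, -0.1927, 0.1877]
tool_rot: [180.0, 0.0, 93.7]
ft_force: [-2.1, 0.4, 3.4]
gripper_width: -0.003
finger_force: 1.4
```

Request:
step_arm --pt "0 0 -0.001" --pt "0 0 -0.002" --pt "0 0 -0.002" --pt "0 0 -0.002" --spin '[0,0,0,0]'

```text
time_s: 23.92
position: [0.515, -0.1927, 0.1859]
tool_rot: [180.0, 0.0, 93.7]
ft_force: [-1.7, 0.1, 3.6]
gripper_width: -0.003
finger_force: 1.5
```

Request:
step_arm --pt "0 0 -0.001" --pt "0 0 -0.002" --pt "0 0 -0.002" --spin '[0,0,0]'

```text
time_s: 24.17
position: [0.5151, -0.1927, 0.1842]
tool_rot: [180.0, -0.0, 93.7]
ft_force: [-2.5, 1.6, 6.1]
gripper_width: -0.001
finger_force: 3.2
```

Request:
step_arm --pt "0 0 -0.0005" --pt "0 0 -0.001" --pt "0 0 -0.001" --spin '[0,0,0]'

```text
time_s: 24.42
position: [0.5151, -0.1928, 0.1841]
tool_rot: [179.9, -0.0, 93.7]
ft_force: [-6.2, 1.9, 14.3]
gripper_width: 0.002
finger_force: 7.2
```

The stamp met the cap: motion stopped at z=0.184 and the force rose to 14 N. I'll let it back up and withdraw.

Request:
step_arm --pt "0 0 0" --pt "0 0 0.001" --pt "0 0 0.003" --pt "0 0 0.006" --pt "0 0 0.009" --pt "0 0 0.012" --pt "0 0 0.015" --pt "0 0 0.019" --pt "0 0 0.026" --pt "0 0 0.036" --pt "0 0 0.048" --pt "0 0 0.06" --pt "0 0 0.072" --pt "0 0 0.08" --pt "0 0 0.082" --pt "0 0 0.082" --pt "0 0 0.082" --spin '[0,0,0,0,0,0,0,0,0,0,0,0,0,0,0,0,0]'

```text
time_s: 25.83
position: [0.5149, -0.1925, 0.2645]
tool_rot: [-180.0, -0.0, 93.7]
ft_force: [0.2, -0.4, -0.0]
gripper_width: 0.005
finger_force: 0.0
```

Run:
```python
from station import arm
from pm import *
c=arm.camera('scene');d=arm.camera('side')
print('knob scene',dark(c['image'],(207,175,240,212)),'side',dark(d['image'],(370,180,402,220)))
print('hdl',dark(c['image'],(325,195,362,235)),dark(d['image'],(345,278,378,312)))
print(arm.get_obs()['ft_force'])
```

```text
knob scene [[214, 185, 16, 23, 260, 221.7, 195.2]] side [[380, 188, 13, 9, 90, 385.8, 191.7], [379, 210, 12, 10, 102, 384.3, 215.2]]
hdl [[337, 204, 15, 21, 181, 341.8, 213.6], [328, 210, 5, 5, 17, 330.5, 211.8]] [[355, 285, 10, 19, 177, 359.6, 293.9]]
[-0.22099201 -0.5987245   0.76734071]
```

The knob is back up and the handle is at its original home pixels. The bottle was seen under the stamp before the press. I'm handing in.

```bash
python3 -c "
from station import arm
print(arm.job_done())"
```

```text
the job is handed in; nothing more can be done
None
```

I handed the job in at about 26 s: the bottle was fed under the stamp with the pointer within about 0.5 mm of the mark, held for over a second, the slide eased fully home and the cap stamped; the hand-in returned no verdict.

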